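# Free the stuck slicer carriage and run it to its end stop

## Task

The carriage of the food slicer is to come off for washing, but dried juice has gummed it to its rail. Draw out its lock, then push the carriage gently until it breaks free, and run it on without ramming until it is seated against its hidden end stop. Leave it there with the lock still out, keep off the blade, and disturb nothing around the slicer.

Things in the scene. Friction and masses are not known exactly. Their poses are not given: they have to be found in the camera images.
- slicer: White domestic food slicer, fixed: base 360 x 260 mm, top 45 mm above the worktop. Origin on the worktop under the base's middle; x axis = the way the carriage is pushed along its rail (roughly away from the robot), y to its left. Motor tower with fence and blade on the left (y +34 to +122 mm, up to 226 mm high); on the right a 44 mm high ledge (x -95 to -25, y -190 to -120 mm) carries the lock.
- blade (a point): Centre of the round steel blade on the tower's right side: 166 mm across, upright, parallel to the rail, 135 mm above the worktop, 43 mm left of the slicer's middle, 98 mm left of the push point's line. Not to be touched.
- lock_tab (a point): Grip point of the lock: black upright thumb tab of a sliding bolt, on the ledge right of the carriage. Tab 22 mm along slicer x, 10 mm along slicer y; the point is mid-tab, 77 mm above the worktop, 13 mm below the tab's top, 33 mm above the ledge. Pinch it from above across slicer x (over 40 mm free on both sides) and draw it straight out along slicer -y.
- lock (a joint): Travel of the lock bolt (m): 0 = in, its steel rod bars the carriage; 0.018 = fully out at its own stop, away from the carriage. Drag about 2 N; stays where it is left. The carriage is free from about 0.014 on; leave the lock fully out.
- push_face (a point): Where to push: middle of the rear (robot-side) face of the carriage's black rear wall, 100 mm above the worktop. The wall is upright, square to the rail, 120 mm wide (60 mm each side of this point), from 66 to 131 mm above the worktop; behind it is free space down to the base. Axes as the slicer's: push along +x with shut fingers. Moves with the carriage.
- tray (a point): Middle of the carriage's flat aluminium tray, on its top face, 66 mm above the worktop. Tray 150 mm along the rail, 140 mm across, with a lip 80 mm above the worktop on its right edge; the rear wall's face is 75 mm behind this point. Moves with the carriage.
- carriage (a joint): Travel along the rail (m), 0 = parked near end, where it starts (2 mm play while locked). Stuck within the first 15 mm: 7 to 14 N breaks it free, then it jumps a few mm and runs with 2 to 3 N drag and stays where left. A rubber-faced end stop is hidden in the base somewhere from 0.08 to 0.17. Seated: pushed against it with about 6 N. Over 22 N of push or impact does damage; 20 mm/s is safe.
- jar: Bystander: amber glass jar with a steel lid, 72 mm across, 115 mm high, loose. Origin at the centre of its underside.
- mill: Bystander: dark wooden pepper mill, 54 mm across, 148 mm high, loose. Origin at the centre of its underside.
- mug: Bystander: white mug, 80 mm across, 90 mm high, loose. Origin at the centre of its underside.

How it is judged:
On the way, in this order (a step that is already met when the one before it is completed fails the run):
1. the lock is drawn out (value of joint lock above 0.014 m), for 0.2 s.
2. the carriage has broken free (value of joint carriage above 0.025 m), for 0.1 s.
3. the carriage is pressed against its end stop (contact force between carriage_keel and stop_pad above 1 N), for 0.1 s.
At the end, for the whole second after the job is handed in: the carriage rests within 2.5 mm of its end stop, still, and the lock is still drawn out by more than 14 mm of its 18 mm (distance between carriage_keel and stop_pad below 0.0225 m and velocity of joint carriage between -0.005 and 0.005 m/s and value of joint lock above 0.014 m); the robot touches nothing.
It fails at once if the carriage is pushed with more than 22 N (contact force between any of the fingers, the arm and carriage above 22 N).
It fails at once if the end stop is rammed with more than 22 N (contact force between carriage_keel and stop_pad above 22 N).
It fails at once if the blade is touched (contact force between any of the fingers, the arm and blade_disc above 0.5 N).
It fails at once if a thing beside the slicer is moved by more than 15 mm (distance of any of jar, mill, mug from where it was at the start of the episode above 0.015 m).
It also fails if it takes over 64 s, if anything falls off the work surface, if the arm or the gripper's body presses on something with over 40 N, if the wrist force passes 120 N, or if a joint passes its speed limit or range.

## Robot

A 6-joint arm with a two-finger parallel gripper is mounted at the origin on the work surface. World frame = base frame: x ahead of the robot, y to its left, z up, the work surface at z = 0. Lengths are in m, angles in rad, forces in N, time in s.
With the tool pointing down it reaches from about 0.35 to 0.975 m from the base axis. Payload 4.9 kg.
Tool frame: the origin (TCP) lies on the centre line of the jaws, within the pads' length; the fingertips stand manip.tip_reach ahead of it and the grasp point (between the pads) is the TCP (manip.tip_reach is the distance from the TCP to the fingertips, in m); z points along the fingers, y is the line along which they close (so a half turn about z gives the same grasp; the last joint's range is limited). The gripper opens to 85 mm and grips with 20 to 120 N. Pads are 22 mm wide; open, the fingers measure 114 mm over their backs; the gripper's body (76 mm by 85 mm) begins 54 mm behind the grasp point. The pads swing forward as they close: fully open they stand 13 mm farther back than shut.
Start: joints at [-1.335, 0.053, 1.613, -0, 1.476, -0.119], TCP at [0.217, -0.586, 0.25] pointing down, gripper open.
Joint ranges: [-3.01, 3.01], [-1.01, 2.22], [0.06, 2.58], [-1.02, 4.17], [0.09, 2.62], [-3.14, 3.14]. Speed limits (rad/s): [2.57, 2.57, 3.14, 3.14, 3.14, 3.14].

## Interface

Orientations are given as a unit quaternion [w, x, y, z].
In Python, from plant import manip gives the robot as it stands. The module is installed in compiled form; this text tells all that it offers.
- The arm moves only by the tool move_arm, never from a script. Its argument "rows" is a list of rows, each a list of 7 numbers: the shift along the tool's x, y, z in cm, then the turn, a rotation vector about the tool's x, y, z in degrees, then the opening, from -1 (shut) to 1 (fully open). In form: [[tx, ty, tz, ax, ay, az, jaw], ...]. A call has 1 to 20 rows; each row shifts and turns the commanded pose from where the row before left it, along the tool's axes as they then stand; what a row does not reach is not made up. A row lasts 1/12 s, in which the tool goes at most 41.7 mm and 7.16 degrees, less where a joint would pass 70% of its speed; a pose out of reach is approached as far as the arm can. A call is refused whole if a number of a shift passes 4.17 or a number of a turn 7.16, either way. A call with a gripper value outside its range is refused whole. The fingers move at their own pace and stop on an object; the grip force is fixed at half the most. Time passes only in rows, so rows that do not move let the fingers close. It gives the time, the measured TCP pose, the force, the opening and the grip force at its end, in the units of the state.
- manip.state(): the state, without advancing time (a new reading comes with each control period).
- manip.grab_frame(name): name is "scene" or "top"; returns a dict with "img" (480x640x3 uint8, blue, green, red), "mtx" (3x3 intrinsics, pixels), "R" (3x3) and "t" (3): a world point X has camera coordinates R X + t. Camera axes: x right, y down, z forward; pixel columns grow to the right and rows downward; lengths in m; the calibration is good to about 2 mm. A picture is of the moment at which its call begins. There is no depth.
- manip.job_done(): hands the job in; it is judged then, once.
The state is a dict: "time": time; "joint_pos": joint angles; "joint_vel": joint speeds; "joint_efforts": joint torques, N m; "tool_pos": TCP position; "tool_rot": TCP orientation; "contact_force": force on the tool from outside, world axes, zero at the start; "ft_torque": the same for the moment, N m; "gripper_width": opening from 0.0 (shut) to 1.0 (fully open); "grasp_force": force on a finger pad.
Only numpy, scipy, OpenCV 4.12 (cv2) and the standard library are available. Lean on these libraries where they do the work, as an engineer would, in place of code of your own. Each camera call takes 0.05 s, during which the arm holds its last target. There are 200 camera calls.

## Working session

There is one attempt and no reset: what is moved stays moved. The work goes in short steps, Python scripts to look and compute and a tool call to move; the robot and the scene stay as the last step left them, time stands still between calls to the robot, and variables do not carry over. Pictures are saved under pics/ and viewed, at most 10 in all, crops included, and the job is handed in when it is done.

Besides the shell and the picture viewer there is one more tool, called after "Call:" in YAML: its name, and indented under it one key for each argument. move_arm: Moves the arm, as the interface text tells. Its arguments: {"type":"object","properties":{"rows":{"type":"array","items":{"type":"array","items":{"type":"number"}}}},"required":["rows"]}

```bash
mkdir -p pics
python3 - <<'E'
from plant import manip
import cv2,numpy as np
for n in("scene","top"):
    f=manip.grab_frame(n); cv2.imwrite(f"pics/{n}0.png",f["img"]); np.savez(f"{n}0.npz",**f)
    print(n,f["mtx"].round(1).tolist(),(-f["R"].T@f["t"]).round(3),f["R"].round(3).tolist())
print(manip.state(),manip.tip_reach)
E
```

```text
scene [[570.1, 0.0, 314.3], [0.0, 570.1, 237.2], [0.0, 0.0, 1.0]] [ 1.098 -0.31   1.134] [[0.557, 0.831, 0.009], [0.709, -0.469, -0.527], [-0.433, 0.299, -0.85]]
top [[457.8, 0.0, 318.0], [0.0, 457.8, 239.0], [0.0, 0.0, 1.0]] [0.399 0.021 1.171] [[-0.027, -1.0, -0.005], [-0.987, 0.027, -0.16], [0.16, 0.0, -0.987]]
{'time': 0.1, 'joint_pos': array([-1.33500688e+00,  5.33054288e-02,  1.61416747e+00, -9.91595732e-06,
        1.47602474e+00, -1.18967227e-01]), 'joint_vel': array([-0.0011904 ,  0.00106501, -0.00253055,  0.00042873,  0.0010044 ,
        0.00015825]), 'joint_efforts': array([-4.35214197e-04, -3.94906104e+01, -3.71362925e+01, -1.04637666e-04,
        3.94812261e-03, -5.23751325e-06]), 'tool_pos': array([ 0.21699164, -0.58554733,  0.24917045]), 'tool_rot': array([-9.50581138e-04,  9.84309137e-01,  1.76450039e-01, -6.05314435e-05]), 'contact_force': array([-1.01965085,  0.04024861,  0.15036407]), 'ft_torque': array([ 0.01578348, -0.03567783,  0.00791717]), 'grasp_force': 0.0, 'gripper_width': 0.9995663888273115} 0.019
```

View pics/scene0.png

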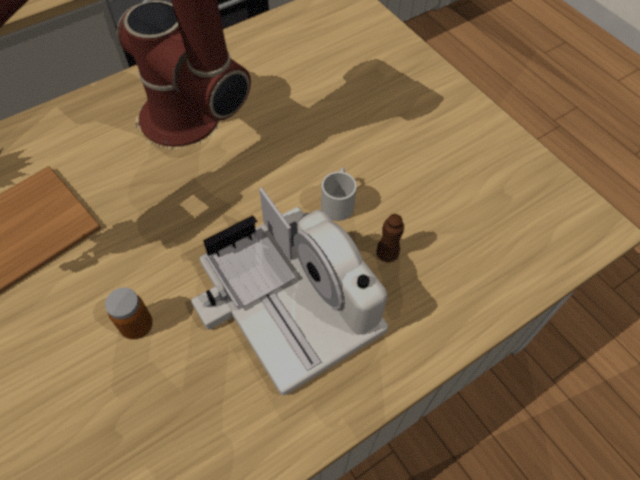

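View pics/top0.png

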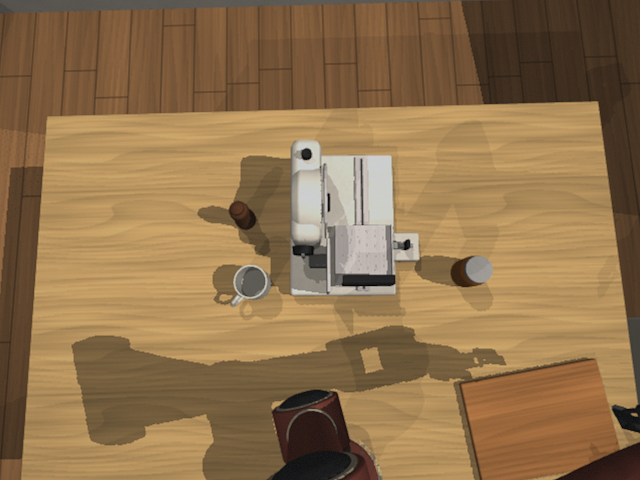

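The scene view shows the slicer at about (290,290), with the black lock tab near (211,297) and the black rear wall near (231,236). In the top view the tab is near (405,244), the wall near (368,281), the jar at (472,271), the mug at (250,283) and the mill at (242,214). Next I'll zoom in on the tab and wall.

Run:
```python
import cv2,numpy as np
a=np.load("scene0.npz")["img"][205:325,180:280]; b=np.load("top0.npz")["img"][200:320,320:430]
z=lambda i:cv2.resize(i,(390,int(390*i.shape[0]/i.shape[1])),interpolation=cv2.INTER_CUBIC)
a,b=z(a),z(b);h=min(len(a),len(b))
cv2.imwrite("pics/z.png",np.hstack([a[:h],b[:h]]))
for n,box in(("scene",(180,205,100,120)),("top",(320,200,110,120))):
    i=np.load(n+"0.npz")["img"];x,y,w,hh=box
    m=(i[y:y+hh,x:x+w].max(2)<50).astype(np.uint8)
    k,l,s,c=cv2.connectedComponentsWithStats(m)
    for j in range(1,k):
        if s[j,4]>8: print(n,(s[j]+[x,y,0,0,0]).tolist(),(c[j]+[x,y]).round(1))
```

```text
scene [204, 217, 52, 38, 870] [230.2 235.7]
scene [207, 291, 8, 15, 56] [210.9 298.4]
top [328, 200, 2, 11, 21] [328.5 204.8]
top [404, 240, 6, 10, 46] [406.5 244.5]
top [342, 275, 53, 11, 567] [368.1 280. ]
```

View pics/z.png

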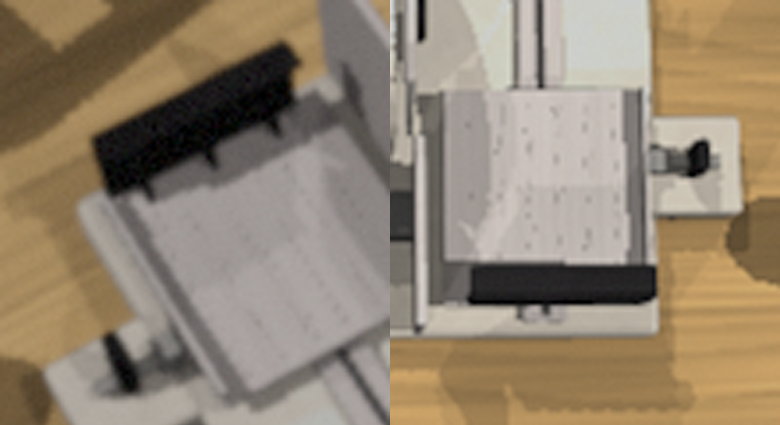

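The left crop (scene) shows the tab as a dark sliver of about (207–215, 291–306) and the wall's dark top from (204,241) to (254,216). The right crop (top) shows the tab at (404–410, 240–250) and the wall at (342–395, 275–286). The base's right and rear edges are clean enough to fit lines to.

```bash
cat > h.py <<'E'
import cv2,numpy as np
def cam(n): return np.load(n+"0.npz")
def ray(f,p):
    d=f["R"].T@np.linalg.inv(f["mtx"])@[*p,1]; return -f["R"].T@f["t"],d/np.linalg.norm(d)
def plane(f,p,z):
    o,d=ray(f,p); return o+d*(z-o[2])/d[2]
def tri(*fp):
    A=0;b=0
    for f,p in fp:
        o,d=ray(f,p);P=np.eye(3)-np.outer(d,d);A=A+P;b=b+P@o
    return np.linalg.solve(A,b)
def proj(f,X):
    q=f["mtx"]@(f["R"]@np.array(X)+f["t"]);return q[:2]/q[2]
E
python3 - <<'E'
from h import *
T,S=cam("top"),cam("scene")
im=T["img"].astype(float); w=im[:,:,0]  # blue: wood low, white high
def edge(prof,c0): 
    g=np.abs(np.gradient(prof));g[g<g.max()*.4]=0;return c0+(g*np.arange(len(g))).sum()/g.sum()
R=[(edge(w[r,383:404],383),r) for r in list(range(160,230))+list(range(268,290))]
B=[(c,edge(w[284:302,c],284)) for c in range(298,388)]
def fit(ps):
    P=np.array([plane(T,p,.045)[:2] for p in ps])
    for _ in range(3):
        vx,vy,x,y=cv2.fitLine(P.astype(np.float32),cv2.DIST_HUBER,0,.01,.01).ravel()
        r=(P-[x,y])@[-vy,vx];P=P[np.abs(r)<.004]
    print("line",np.round([vx,vy,x,y],4),"yaw",np.degrees(np.arctan2(vy,vx)).round(2),len(P),r.std().round(4));return np.array([vx,vy]),np.array([x,y])
(d1,p1),(d2,p2)=fit(R),fit(B)
t=np.linalg.solve(np.c_[d1,-d2],p2-p1);c=p1+t[0]*d1;print("rear right corner",c)
print("tab centroid tri",tri((T,(406.5,244.5)),(S,(210.9,298.4))))
for n,f,b in(("top",T,(335,265,70,30)),("scene",S,(195,205,70,60))):
    x,y,ww,h=b;m=(f["img"][y:y+h,x:x+ww].max(2)<50).astype(np.uint8)
    k,l,s,_=cv2.connectedComponentsWithStats(m);j=1+s[1:,4].argmax()
    pts=np.argwhere(l==j)[:,::-1]+[x,y]
    print(n,cv2.approxPolyDP(cv2.convexHull(pts.astype(np.int32)),2,True)[:,0].tolist())
print("tab top",*(proj(f,plane(T,(406.5,243),.09)).round(1) for f in(T,S)))
E
```

```text
line [ 0.9997 -0.0227  0.6482 -0.1688] yaw -1.3 79 0.0006
line [ 0.0383 -0.9993  0.4541 -0.0349] yaw -87.8 55 0.0019
rear right corner [ 0.45907533 -0.16453938]
tab centroid tri [ 0.55860832 -0.19401371  0.06470224]
top [[394, 276], [394, 283], [390, 285], [342, 285], [344, 275]]
scene [[253, 217], [255, 231], [251, 238], [218, 254], [208, 254], [205, 240]]
tab top [406.5 243. ] [211.  291.8]
```

Run:
```python
from h import *
T,S=cam("top"),cam("scene")
g=T["img"].astype(int)
print("rows col 310",g[284:302,310,0]);print("col 385",g[284:302,385,0])
print("right edge r170",g[170,385:400,0],"front c375",g[148:162,375,0])
for p in[(396,294.5),(291,294.5),(392,156)]: print("base top",p,plane(T,p,.045).round(4))
for p in[(419,233.5),(419,261.5)]: print("ledge",plane(T,p,.044).round(4))
for p in[(344,275),(394.5,276)]: print("wall top front edge",plane(T,p,.131).round(4))
for p in[(205,240),(253.5,216.5)]: print("wall top rear edge",plane(S,p,.131).round(4))
L=np.array([(351+np.argmin(g[r,351:360].sum(1)),r) for r in range(160,220)],float)
P=np.array([plane(T,p,.045)[:2] for p in L],np.float32);v=cv2.fitLine(P,cv2.DIST_HUBER,0,.01,.01).ravel();print("rail",v,np.degrees(np.arctan2(v[1],v[0])))
for p in [(406.5,240),(406.5,249)]: print("tab top z.09",plane(T,p,.09).round(4))
for p in [(209,291.5),(212,291.5),(213,306)]: print("tab scene z.09",plane(S,p,.09).round(4))
print(T["img"][236:254,400:413].max(2)); print(S["img"][287:310,204:220].max(2))
```

```text
rows col 310 [128 128 129 130 130 128 124 175 198 181 153 105  78  86  82  79  82  85]
col 385 [ 21  32 132 166 163 163 162 162 156 148 123  88  76  80  81  80  78  75]
right edge r170 [202 201 203 201 201 201 176 115  75  87  93  93  93  97  99] front c375 [ 90  91  90  89  94  96 111 158 198 208 207 207 207 207]
base top (396, 294.5) [ 0.4388 -0.1653  0.045 ]
base top (291, 294.5) [0.4458 0.0911 0.045 ]
base top (392, 156) [ 0.7916 -0.1741  0.045 ]
ledge [ 0.5884 -0.231   0.044 ]
ledge [ 0.5182 -0.2266  0.044 ]
wall top front edge [ 0.483  -0.0354  0.131 ]
wall top front edge [ 0.4776 -0.1499  0.131 ]
wall top rear edge [ 0.4682 -0.1478  0.131 ]
wall top rear edge [ 0.4731 -0.0349  0.131 ]
rail [ 0.99985147 -0.01723345  0.6998297  -0.07426728] -0.98745286
tab top z.09 [ 0.5658 -0.1899  0.09  ]
tab top z.09 [ 0.5441 -0.1886  0.09  ]
tab scene z.09 [ 0.5557 -0.1924  0.09  ]
tab scene z.09 [ 0.559  -0.1874  0.09  ]
tab scene z.09 [ 0.5886 -0.2011  0.09  ]
[[204 204 202 202 202 203 202 203 203 204 204 204 204]
 [204 204 202 201 201 202 203 204 205 205 205 203 204]
 [205 204 202 201 202
[... 1701 characters left out ...]
  25  43  68  83  84  83  84]
 [157 154 150 132 102  57  31  13   2  13  34  58  77  83  87  94]
 [153 148 141 123 106  80  41  12  18  15  25  53  79  92 100 105]
 [141 133 128 124 116  95  58  27   5  17  14  56  85 104 110 111]
 [133 127 129 128 121  98  65  36  13  15  21  51  88 104 113 117]
 [133 128 130 122 113  96  74  41  26  17  26  55  88 108 114 118]
 [140 132 121 110  97  86  82  66  53  45  62  78 103 121 132 134]
 [150 137 126 125 114 106 108 102 106 111 112 116 131 140 155 157]
 [162 158 156 156 148 143 144 146 150 157 158 154 157 160 169 172]
 [175 174 174 174 173 171 171 171 173 175 173 171 172 169 173 175]
 [177 177 177 178 177 176 177 178 178 175 177 176 176 174 175 175]]
```

Both views agree: the tab is at about (0.556, -0.1935) with its top at z 0.09. Slicer yaw is about -1.5°, and the wall's rear face is at about x 0.470. First I'll turn the tool so the jaws close along slicer x.

Call:
move_arm:
  rows:
    - [0,0,0,0,0,-6.82,0.2]
    - [0,0,0,0,0,-6.82,0.2]
    - [0,0,0,0,0,-6.82,0.2]
    - [0,0,0,0,0,-6.82,0.2]
    - [0,0,0,0,0,-6.82,0.2]
    - [0,0,0,0,0,-6.82,0.2]
    - [0,0,0,0,0,-6.82,0.2]
    - [0,0,0,0,0,-6.82,0.2]
    - [0,0,0,0,0,-6.82,0.2]
    - [0,0,0,0,0,-6.82,0.2]
    - [0,0,0,0,0,0,0.2]
    - [0,0,0,0,0,0,0.2]

```text
time: 1.1
tool_pos: [0.2171, -0.5858, 0.2498]
tool_rot: [-0.0, 0.717, 0.697, 0.0]
contact_force: [-0.5, 0.6, 0.1]
gripper_width: 0.599
grasp_force: 0.0
```

```bash
cat > go.py <<'E'
import sys,numpy as np
from scipy.spatial.transform import Rotation as Ro
from plant import manip
s=manip.state();R=Ro.from_quat(np.roll(s["tool_rot"],-1));
t=np.array([float(a) for a in sys.argv[1:4]])
print("t",s["time"],"pos",s["tool_pos"].round(4),"tool x",R.as_matrix()[:,0].round(3),"tool y",R.as_matrix()[:,1].round(3),"tool z",R.as_matrix()[:,2].round(3))
print("shift cm",(R.inv().apply(t-s["tool_pos"])*100).round(2),"j",s["joint_pos"].round(2),"F",s["contact_force"].round(2),"w",s["gripper_width"])
E
python3 go.py .556 -.1935 .25
```

```text
t 1.1 pos [ 0.2171 -0.5858  0.2498] tool x [0.029 1.    0.001] tool y [ 1.    -0.029 -0.   ] tool z [-0.     0.001 -1.   ]
shift cm [40.19 32.75  0.  ] j [-1.33  0.05  1.61  0.    1.48 -1.31] F [-0.51  0.62  0.06] w 0.5987718511673848
```

Call:
move_arm:
  rows:
    - [2.5,2.05,0,0,0,0,0.2]
    - [2.5,2.05,0,0,0,0,0.2]
    - [2.5,2.05,0,0,0,0,0.2]
    - [2.5,2.05,0,0,0,0,0.2]
    - [2.5,2.05,0,0,0,0,0.2]
    - [2.5,2.05,0,0,0,0,0.2]
    - [2.5,2.05,0,0,0,0,0.2]
    - [2.5,2.05,0,0,0,0,0.2]
    - [2.5,2.05,0,0,0,0,0.2]
    - [2.5,2.05,0,0,0,0,0.2]
    - [2.5,2.05,0,0,0,0,0.2]
    - [2.5,2.05,0,0,0,0,0.2]
    - [2.5,2.05,0,0,0,0,0.2]
    - [2.5,2.05,0,0,0,0,0.2]
    - [2.5,2.05,0,0,0,0,0.2]
    - [2.5,2.05,0,0,0,0,0.2]
    - [0,0,0,0,0,0,0.2]
    - [0,0,0,0,0,0,0.2]
    - [0,0,0,0,0,0,0.2]

```text
time: 2.68
tool_pos: [0.555, -0.1947, 0.25]
tool_rot: [-0.0, 0.717, 0.698, -0.0]
contact_force: [-0.3, 0.5, -0.2]
gripper_width: 0.602
grasp_force: 0.0
```

```bash
python3 go.py .556 -.1935 .11
```

```text
t 2.6833 pos [ 0.555  -0.1947  0.25  ] tool x [ 0.027  1.    -0.   ] tool y [ 1.    -0.027 -0.001] tool z [-0.001 -0.    -1.   ]
shift cm [ 0.13  0.11 14.  ] j [-0.46 -0.03  1.7  -0.    1.48 -0.44] F [-0.29  0.54 -0.2 ] w 0.6016103089279378
```

Call:
move_arm:
  rows:
    - [0.13,0.1,1.5,0,0,0,0.2]
    - [0,0,1.5,0,0,0,0.2]
    - [0,0,1.5,0,0,0,0.2]
    - [0,0,1.5,0,0,0,0.2]
    - [0,0,1.5,0,0,0,0.2]
    - [0,0,1.5,0,0,0,0.2]
    - [0,0,1.5,0,0,0,0.2]
    - [0,0,1.5,0,0,0,0.2]
    - [0,0,1.0,0,0,0,0.2]
    - [0,0,0,0,0,0,0.2]
    - [0,0,0,0,0,0,0.2]

```text
time: 3.6
tool_pos: [0.5556, -0.1939, 0.1199]
tool_rot: [-0.001, 0.717, 0.697, -0.0]
contact_force: [-0.3, -0.2, 0.1]
gripper_width: 0.603
grasp_force: 0.0
```

```bash
cat > snap.py <<'E'
import sys,cv2,numpy as np
from plant import manip
k=sys.argv[1];o=[]
for n,(x,y,w,h) in(("scene",(150,170,195,195)),("top",(270,140,195,195))):
    f=manip.grab_frame(n);np.savez(f"{n}{k}.npz",**f);o.append(cv2.resize(f["img"][y:y+h,x:x+w],(390,390),interpolation=cv2.INTER_CUBIC))
cv2.imwrite(f"pics/s{k}.png",np.hstack(o))
E
python3 snap.py 1; python3 go.py .556 -.1935 .077
```

```text
t 3.7 pos [ 0.5568 -0.1941  0.1215] tool x [ 0.027  1.    -0.001] tool y [ 1.    -0.027  0.002] tool z [ 0.002 -0.001 -1.   ]
shift cm [ 0.06 -0.09  4.45] j [-0.46  0.08  1.81 -0.    1.25 -0.43] F [-0.68  0.17 -0.78] w 0.5995002594375106
```

View pics/s1.png

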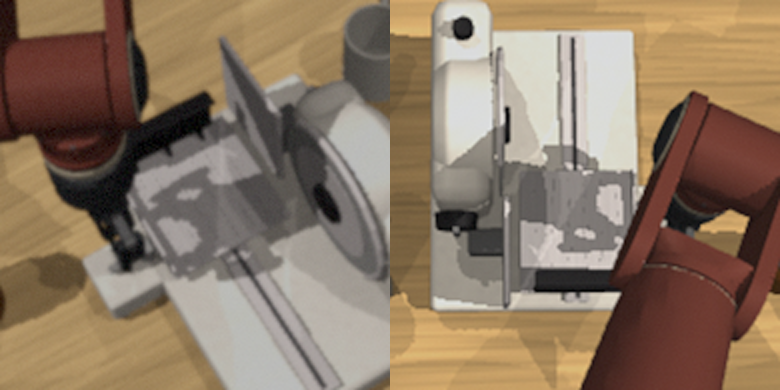

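The gripper stands directly over the lock tab at about (120,250) in the left crop, with the fingers on both sides of it. Everything else is undisturbed. I'll go down 43 mm and close.

Call:
move_arm:
  rows:
    - [0,0,0.8,0,0,0,0.2]
    - [0,0,0.8,0,0,0,0.2]
    - [0,0,0.8,0,0,0,0.2]
    - [0,0,0.8,0,0,0,0.2]
    - [0,0,0.8,0,0,0,0.2]
    - [0,0,0.3,0,0,0,0.2]
    - [0,0,0,0,0,0,0.2]

```text
time: 4.28
tool_pos: [0.5554, -0.1928, 0.0755]
tool_rot: [-0.001, 0.716, 0.698, -0.0]
contact_force: [-0.2, -0.1, -0.1]
gripper_width: 0.599
grasp_force: 0.0
```

Call:
move_arm:
  rows:
    - [0,0,0,0,0,0,-0.1]
    - [0,0,0,0,0,0,-0.3]
    - [0,0,0,0,0,0,-0.6]
    - [0,0,0,0,0,0,-1]
    - [0,0,0,0,0,0,-1]
    - [0,0,0,0,0,0,-1]
    - [0,0,0,0,0,0,-1]
    - [0,0,0,0,0,0,-1]
    - [0,0,0,0,0,0,-1]

```text
time: 5.03
tool_pos: [0.5588, -0.1936, 0.0786]
tool_rot: [0.003, 0.716, 0.698, 0.002]
contact_force: [9.0, -0.6, -4.3]
gripper_width: 0.247
grasp_force: 59.4
```

The tab is held at 21 mm width, and the tool was pulled about 3 mm in +x. I'll relieve that and draw the lock out 19–20 mm.

Call:
move_arm:
  rows:
    - [0,0.15,0,0,0,0,-1]
    - [0,0.1,0,0,0,0,-1]
    - [-0.2,0,0,0,0,0,-1]
    - [-0.2,0,0,0,0,0,-1]
    - [-0.2,0,0,0,0,0,-1]
    - [-0.2,0,0,0,0,0,-1]
    - [-0.2,0,0,0,0,0,-1]
    - [-0.2,0,0,0,0,0,-1]
    - [-0.2,0,0,0,0,0,-1]
    - [-0.2,0,0,0,0,0,-1]
    - [-0.2,0,0,0,0,0,-1]
    - [-0.1,0,0,0,0,0,-1]
    - [0,0,0,0,0,0,-1]
    - [0,0,0,0,0,0,-1]
    - [0,0,0,0,0,0,-1]

```text
time: 6.28
tool_pos: [0.5587, -0.2117, 0.0785]
tool_rot: [-0.0, 0.716, 0.698, 0.001]
contact_force: [-2.1, 4.6, 5.9]
gripper_width: 0.247
grasp_force: 60.7
```

Call:
move_arm:
  rows:
    - [-0.1,0,0,0,0,0,-1]
    - [-0.1,0,0,0,0,0,-1]
    - [0,0,0,0,0,0,-1]
    - [0,0,0,0,0,0,-1]

```text
time: 6.62
tool_pos: [0.5587, -0.2119, 0.0784]
tool_rot: [-0.002, 0.716, 0.698, 0.002]
contact_force: [-0.7, 9.4, 7.9]
gripper_width: 0.246
grasp_force: 60.9
```

At its stop: no further motion while the force rose. I'll relax, open and lift clear.

Call:
move_arm:
  rows:
    - [0.15,0,0,0,0,0,-1]
    - [0.1,0,0,0,0,0,-1]
    - [0,0,0,0,0,0,-0.4]
    - [0,0,0,0,0,0,-0.2]
    - [0,0,0,0,0,0,0]
    - [0,0,0,0,0,0,0.2]
    - [0,0,0,0,0,0,0.2]
    - [0,0,0,0,0,0,0.2]
    - [0,0,0,0,0,0,0.2]

```text
time: 7.37
tool_pos: [0.5583, -0.212, 0.0772]
tool_rot: [-0.0, 0.716, 0.698, -0.0]
contact_force: [-0.1, 0.2, 0.4]
gripper_width: 0.598
grasp_force: 0.0
```

Call:
move_arm:
  rows:
    - [0,0,-1.0,0,0,0,0.2]
    - [0,0,-1.5,0,0,0,0.2]
    - [0,0,-2,0,0,0,0.2]
    - [0,0,-2,0,0,0,0.2]
    - [0,0,-2,0,0,0,0.2]
    - [0,0,-2,0,0,0,0.2]
    - [0,0,-2,0,0,0,-1]
    - [0,0,-2,0,0,0,-1]
    - [0,0,-1,0,0,0,-1]
    - [0,0,0,0,0,0,-1]
    - [0,0,0,0,0,0,-1]

```text
time: 8.28
tool_pos: [0.5585, -0.212, 0.2328]
tool_rot: [0.001, 0.716, 0.698, 0.0]
contact_force: [-0.8, 0.0, -0.7]
gripper_width: -0.001
grasp_force: 0.0
```

```bash
python3 go.py .41 -.086 .23
```

```text
t 8.2833 pos [ 0.5585 -0.212   0.2328] tool x [ 0.026  1.    -0.   ] tool y [ 1.    -0.026  0.001] tool z [ 0.001 -0.001 -1.   ]
shift cm [ 12.21 -15.17   0.26] j [-0.49 -0.    1.7   0.    1.44 -0.46] F [-0.83  0.01 -0.7 ] w -0.0011136890478623859
```

Call:
move_arm:
  rows:
    - [1.48,-1.9,0,0,0,0,-1]
    - [1.48,-1.9,0,0,0,0,-1]
    - [1.48,-1.9,0,0,0,0,-1]
    - [1.48,-1.9,0,0,0,0,-1]
    - [1.48,-1.9,0,0,0,0,-1]
    - [1.48,-1.9,0,0,0,0,-1]
    - [1.48,-1.9,0,0,0,0,-1]
    - [1.48,-1.9,0,0,0,0,-1]
    - [0,0,1.5,0,0,0,-1]
    - [0,0,2,0,0,0,-1]
    - [0,0,2,0,0,0,-1]
    - [0,0,2,0,0,0,-1]
    - [0,0,2,0,0,0,-1]
    - [0,0,2,0,0,0,-1]
    - [0,0,1.8,0,0,0,-1]
    - [0,0,0,0,0,0,-1]
    - [0,0,0,0,0,0,-1]

```text
time: 9.7
tool_pos: [0.4077, -0.0889, 0.0971]
tool_rot: [-0.002, 0.716, 0.698, -0.001]
contact_force: [0.5, 1.4, 0.0]
gripper_width: -0.001
grasp_force: 0.0
```

```bash
python3 snap.py 2; python3 go.py .47 -.09 .1
python3 - <<'E'
from h import *
f=np.load("top2.npz");i=f["img"];x,y,w,h=395,225,30,40
m=(i[y:y+h,x:x+w].max(2)<50).astype(np.uint8);k,l,s,c=cv2.connectedComponentsWithStats(m)
for j in range(1,k):
  if s[j,4]>8: print((s[j]+[x,y,0,0,0]).tolist(),c[j]+[x,y])
E
```

```text
t 9.8 pos [ 0.4097 -0.0897  0.0998] tool x [ 0.026  1.    -0.   ] tool y [ 1.    -0.026  0.   ] tool z [ 0. -0. -1.]
shift cm [ 0.13  6.03 -0.02] j [-0.39 -0.33  2.22  0.    1.25 -0.37] F [-0.02 -0.49 -0.49] w 0.0005059823653102158
[411, 240, 6, 10, 44] [413.84090909 244.36363636]
```

View pics/s2.png

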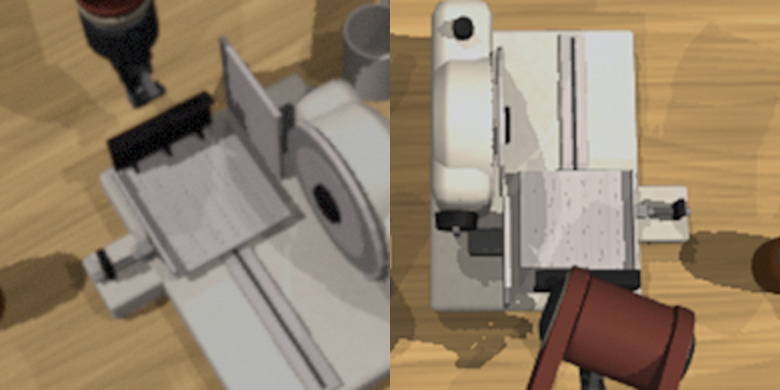

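The lock tab has moved out 7.3 px, about 17.5 mm. The shut fingers stand centred behind the wall. Now the approach.

Call:
move_arm:
  rows:
    - [0,0.25,0,0,0,0,-1]
    - [0,0.25,0,0,0,0,-1]
    - [0,0.25,0,0,0,0,-1]
    - [0,0.25,0,0,0,0,-1]
    - [0,0.25,0,0,0,0,-1]
    - [0,0.25,0,0,0,0,-1]
    - [0,0.25,0,0,0,0,-1]
    - [0,0.25,0,0,0,0,-1]
    - [0,0.25,0,0,0,0,-1]
    - [0,0.25,0,0,0,0,-1]
    - [0,0.25,0,0,0,0,-1]
    - [0,0.25,0,0,0,0,-1]
    - [0,0.1,0,0,0,0,-1]
    - [0,0.1,0,0,0,0,-1]
    - [0,0,0,0,0,0,-1]

```text
time: 11.05
tool_pos: [0.4415, -0.0905, 0.0993]
tool_rot: [-0.0, 0.716, 0.698, -0.0]
contact_force: [-2.6, -0.1, 1.1]
gripper_width: 0.003
grasp_force: 0.0
```

Call:
move_arm:
  rows:
    - [0,0.1,0,0,0,0,-1]
    - [0,0.1,0,0,0,0,-1]
    - [0,0.1,0,0,0,0,-1]
    - [0,0,0,0,0,0,-1]

```text
time: 11.38
tool_pos: [0.4449, -0.0906, 0.0993]
tool_rot: [0.0, 0.716, 0.698, 0.0]
contact_force: [-0.9, 0.2, 0.2]
gripper_width: 0.002
grasp_force: 0.0
```

Call:
move_arm:
  rows:
    - [0,0.1,0,0,0,0,-1]
    - [0,0.1,0,0,0,0,-1]
    - [0,0.1,0,0,0,0,-1]
    - [0,0.1,0,0,0,0,-1]
    - [0,0,0,0,0,0,-1]

```text
time: 11.8
tool_pos: [0.4489, -0.0906, 0.0994]
tool_rot: [0.0, 0.716, 0.698, 0.0]
contact_force: [0.7, 0.8, -0.7]
gripper_width: -0.002
grasp_force: 0.0
```

Call:
move_arm:
  rows:
    - [0,0.1,0,0,0,0,-1]
    - [0,0.1,0,0,0,0,-1]
    - [0,0,0,0,0,0,-1]

```text
time: 12.05
tool_pos: [0.4507, -0.0907, 0.0993]
tool_rot: [0.0, 0.716, 0.698, 0.0]
contact_force: [-0.5, -0.0, 0.0]
gripper_width: -0.0
grasp_force: 0.0
```

Call:
move_arm:
  rows:
    - [0,0.1,0,0,0,0,-1]
    - [0,0.1,0,0,0,0,-1]
    - [0,0.1,0,0,0,0,-1]
    - [0,0,0,0,0,0,-1]

```text
time: 12.38
tool_pos: [0.4533, -0.0908, 0.0992]
tool_rot: [-0.0, 0.716, 0.698, -0.0]
contact_force: [-1.6, -0.1, 0.6]
gripper_width: -0.002
grasp_force: 0.0
```

Call:
move_arm:
  rows:
    - [0,0.1,0,0,0,0,-1]
    - [0,0.1,0,0,0,0,-1]
    - [0,0,0,0,0,0,-1]

```text
time: 12.63
tool_pos: [0.4555, -0.0908, 0.0993]
tool_rot: [-0.0, 0.716, 0.698, -0.0]
contact_force: [-0.9, -0.6, 0.7]
gripper_width: 0.001
grasp_force: 0.0
```

Call:
move_arm:
  rows:
    - [0,0.1,0,0,0,0,-1]
    - [0,0.1,0,0,0,0,-1]
    - [0,0,0,0,0,0,-1]

```text
time: 12.88
tool_pos: [0.4576, -0.0909, 0.0993]
tool_rot: [0.0, 0.716, 0.698, 0.0]
contact_force: [-1.0, 0.1, -0.3]
gripper_width: 0.001
grasp_force: 0.0
```

Call:
move_arm:
  rows:
    - [0,0.1,0,0,0,0,-1]
    - [0,0.1,0,0,0,0,-1]
    - [0,0,0,0,0,0,-1]

```text
time: 13.13
tool_pos: [0.4596, -0.091, 0.0994]
tool_rot: [0.0, 0.716, 0.698, 0.0]
contact_force: [-2.5, -0.5, -0.1]
gripper_width: 0.0
grasp_force: 0.0
```

Call:
move_arm:
  rows:
    - [0,0.1,0,0,0,0,-1]
    - [0,0,0,0,0,0,-1]

```text
time: 13.3
tool_pos: [0.4606, -0.091, 0.0994]
tool_rot: [0.0, 0.716, 0.698, 0.0]
contact_force: [-1.5, 0.3, 0.8]
gripper_width: -0.002
grasp_force: 0.0
```

Call:
move_arm:
  rows:
    - [0,0.1,0,0,0,0,-1]
    - [0,0,0,0,0,0,-1]

```text
time: 13.47
tool_pos: [0.4616, -0.091, 0.0994]
tool_rot: [0.0, 0.716, 0.698, 0.0]
contact_force: [-1.0, -0.6, 0.6]
gripper_width: 0.003
grasp_force: 0.0
```

Call:
move_arm:
  rows:
    - [0,0.1,0,0,0,0,-1]
    - [0,0,0,0,0,0,-1]

```text
time: 13.63
tool_pos: [0.4626, -0.091, 0.0994]
tool_rot: [0.0, 0.716, 0.698, 0.0]
contact_force: [-0.7, -0.6, 0.9]
gripper_width: -0.005
grasp_force: 0.0
```

Call:
move_arm:
  rows:
    - [0,0.1,0,0,0,0,-1]
    - [0,0.1,0,0,0,0,-1]
    - [0,0,0,0,0,0,-1]

```text
time: 13.88
tool_pos: [0.4646, -0.0911, 0.0994]
tool_rot: [0.0, 0.716, 0.698, 0.0]
contact_force: [-1.9, -0.0, 1.8]
gripper_width: -0.002
grasp_force: 0.0
```

Call:
move_arm:
  rows:
    - [0,0.1,0,0,0,0,-1]
    - [0,0.1,0,0,0,0,-1]
    - [0,0,0,0,0,0,-1]

```text
time: 14.13
tool_pos: [0.4667, -0.0911, 0.0994]
tool_rot: [0.0, 0.716, 0.698, 0.0]
contact_force: [-2.3, -0.2, 0.4]
gripper_width: -0.004
grasp_force: 0.0
```

```bash
python3 snap.py 3; python3 go.py .47 -.09 .1
```

```text
t 14.2333 pos [ 0.4666 -0.0911  0.0994] tool x [ 0.026  1.    -0.   ] tool y [ 1.    -0.026  0.   ] tool z [ 0. -0. -1.]
shift cm [ 0.12  0.34 -0.06] j [-0.35 -0.17  2.09  0.    1.22 -0.32] F [-1.39 -0.81  1.13] w 0.001281117409556218
```

View pics/s3.png

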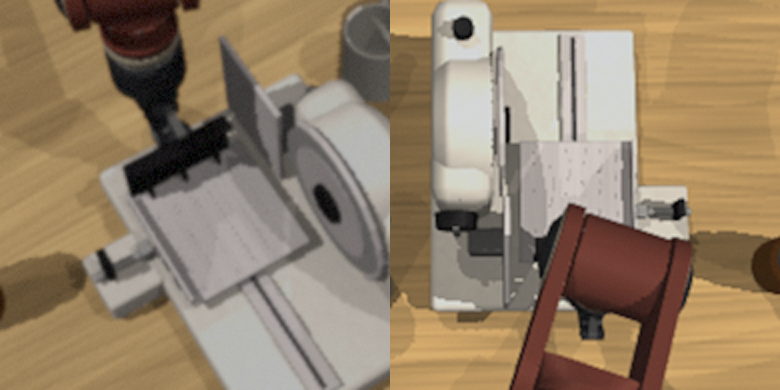

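The carriage has already broken free: the tray's front edge moved from crop row 170 to 142, about 14 px or 35 mm. The fingers are in contact and the lock tab is still out. I'll measure the travel.

```bash
cat > trav.py <<'E'
import sys;from h import *
def ed(k):
    f=np.load(f"top{k}.npz");i=f["img"].astype(int).max(2);x=[]
    for c in range(340,352):
        g=np.gradient(i[165:245,c].astype(float));r=165+np.argmin(g) if 0 else None
        p=i[150:245,c];x.append(p)
    return f,np.array(x).mean(0)
for k in sys.argv[1:]:
    f,p=ed(k);g=np.abs(np.gradient(p));o=np.argsort(-g)[:6];print(k,sorted([(int(150+a),round(float(g[a]),1),plane(f,(346,150+a),.066)[0].round(4)) for a in o]))
E
python3 trav.py 0 2 3
```

```text
0 [(155, 14.5, np.float64(0.7902)), (156, 14.2, np.float64(0.7876)), (157, 3.2, np.float64(0.785)), (219, 3.8, np.float64(0.6258)), (224, 5.0, np.float64(0.6133)), (225, 9.4, np.float64(0.6108))]
2 [(155, 15.1, np.float64(0.7902)), (156, 14.2, np.float64(0.7876)), (219, 3.2, np.float64(0.6258)), (224, 4.9, np.float64(0.6133)), (225, 9.7, np.float64(0.6108)), (226, 3.3, np.float64(0.6083))]
3 [(155, 15.2, np.float64(0.7902)), (156, 14.2, np.float64(0.7876)), (157, 3.2, np.float64(0.785)), (209, 8.3, np.float64(0.651)), (210, 10.0, np.float64(0.6485)), (221, 4.2, np.float64(0.6208))]
```

Travel is about 38 mm at TCP x 0.467. The earliest stop is at 80 mm (TCP x about 0.509), so I can run 36 mm at 18 mm/s and then go in short steps.

Call:
move_arm:
  rows:
    - [0,0.1,0,0,0,0,-1]
    - [0,0.15,0,0,0,0,-1]
    - [0,0.15,0,0,0,0,-1]
    - [0,0.15,0,0,0,0,-1]
    - [0,0.15,0,0,0,0,-1]
    - [0,0.15,0,0,0,0,-1]
    - [0,0.15,0,0,0,0,-1]
    - [0,0.15,0,0,0,0,-1]
    - [0,0.15,0,0,0,0,-1]
    - [0,0.15,0,0,0,0,-1]
    - [0,0.15,0,0,0,0,-1]
    - [0,0.15,0,0,0,0,-1]
    - [0,0.15,0,0,0,0,-1]
    - [0,0.15,0,0,0,0,-1]

```text
time: 15.4
tool_pos: [0.4871, -0.0916, 0.0993]
tool_rot: [0.0, 0.716, 0.698, 0.0]
contact_force: [-2.5, 0.0, 2.2]
gripper_width: -0.005
grasp_force: 0.0
```

Call:
move_arm:
  rows:
    - [0,0.15,0,0,0,0,-1]
    - [0,0.15,0,0,0,0,-1]
    - [0,0.15,0,0,0,0,-1]
    - [0,0.15,0,0,0,0,-1]
    - [0,0.15,0,0,0,0,-1]
    - [0,0.15,0,0,0,0,-1]
    - [0,0.15,0,0,0,0,-1]
    - [0,0.15,0,0,0,0,-1]
    - [0,0.15,0,0,0,0,-1]
    - [0,0.15,0,0,0,0,-1]

```text
time: 16.23
tool_pos: [0.502, -0.092, 0.0993]
tool_rot: [-0.0, 0.716, 0.698, 0.0]
contact_force: [-2.0, 1.4, 1.3]
gripper_width: -0.003
grasp_force: 0.0
```

```bash
python3 snap.py 4; python3 trav.py 4; python3 go.py .51 -.09 .1
```

```text
4 [(155, 15.5, np.float64(0.7902)), (156, 14.2, np.float64(0.7876)), (232, 12.1, np.float64(0.5934)), (233, 11.3, np.float64(0.5909)), (243, 27.3, np.float64(0.5661)), (244, 36.2, np.float64(0.5637))]
t 16.3333 pos [ 0.5023 -0.0921  0.0994] tool x [ 0.026  1.    -0.   ] tool y [ 1.    -0.026  0.001] tool z [ 0.001 -0.    -1.   ]
shift cm [ 0.23  0.77 -0.06] j [-0.33 -0.08  2.01  0.    1.21 -0.3 ] F [-0.12 -0.09  2.1 ] w -0.0004083414414629073
```

Call:
move_arm:
  rows:
    - [0,0.1,0,0,0,0,-1]
    - [0,0.1,0,0,0,0,-1]
    - [0,0.1,0,0,0,0,-1]
    - [0,0.1,0,0,0,0,-1]

```text
time: 16.67
tool_pos: [0.506, -0.0922, 0.0993]
tool_rot: [0.0, 0.716, 0.698, -0.0]
contact_force: [-2.3, 0.3, 1.7]
gripper_width: 0.003
grasp_force: 0.0
```

View pics/s4.png

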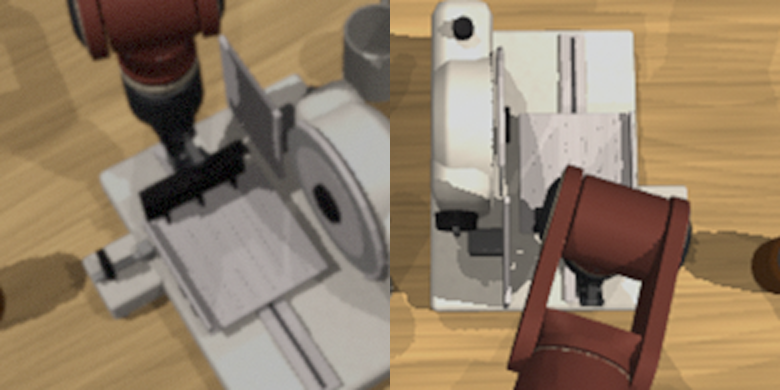

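The carriage is at about 72 mm, with its front edge at crop row 113. The arm is clear of the blade and the lock is out. I'll continue in 4 mm steps.

Call:
move_arm:
  rows:
    - [0,0.1,0,0,0,0,-1]
    - [0,0.1,0,0,0,0,-1]
    - [0,0.1,0,0,0,0,-1]
    - [0,0.1,0,0,0,0,-1]

```text
time: 17.0
tool_pos: [0.51, -0.0922, 0.0993]
tool_rot: [0.0, 0.716, 0.698, -0.0]
contact_force: [-1.7, -0.1, 2.6]
gripper_width: -0.002
grasp_force: 0.0
```

Call:
move_arm:
  rows:
    - [0,0.1,0,0,0,0,-1]
    - [0,0.1,0,0,0,0,-1]
    - [0,0.1,0,0,0,0,-1]
    - [0,0.1,0,0,0,0,-1]

```text
time: 17.33
tool_pos: [0.514, -0.0923, 0.0993]
tool_rot: [-0.0, 0.716, 0.698, -0.0]
contact_force: [-1.5, 0.2, 1.3]
gripper_width: 0.002
grasp_force: 0.0
```

Call:
move_arm:
  rows:
    - [0,0.1,0,0,0,0,-1]
    - [0,0.1,0,0,0,0,-1]
    - [0,0.1,0,0,0,0,-1]
    - [0,0.1,0,0,0,0,-1]

```text
time: 17.67
tool_pos: [0.518, -0.0924, 0.0993]
tool_rot: [-0.0, 0.716, 0.698, 0.0]
contact_force: [-1.8, 0.5, 1.5]
gripper_width: -0.001
grasp_force: 0.0
```

Call:
move_arm:
  rows:
    - [0,0.1,0,0,0,0,-1]
    - [0,0.1,0,0,0,0,-1]
    - [0,0.1,0,0,0,0,-1]
    - [0,0.1,0,0,0,0,-1]

```text
time: 18.0
tool_pos: [0.522, -0.0925, 0.0993]
tool_rot: [0.0, 0.716, 0.698, 0.0]
contact_force: [-2.4, 0.1, 2.4]
gripper_width: 0.001
grasp_force: 0.0
```

Call:
move_arm:
  rows:
    - [0,0.1,0,0,0,0,-1]
    - [0,0.1,0,0,0,0,-1]
    - [0,0.1,0,0,0,0,-1]
    - [0,0.1,0,0,0,0,-1]

```text
time: 18.33
tool_pos: [0.526, -0.0926, 0.0993]
tool_rot: [-0.0, 0.716, 0.698, 0.0]
contact_force: [-2.2, 0.8, 2.7]
gripper_width: 0.003
grasp_force: 0.0
```

Call:
move_arm:
  rows:
    - [0,0.1,0,0,0,0,-1]
    - [0,0.1,0,0,0,0,-1]
    - [0,0.1,0,0,0,0,-1]
    - [0,0.1,0,0,0,0,-1]

```text
time: 18.67
tool_pos: [0.53, -0.0927, 0.0993]
tool_rot: [-0.0, 0.716, 0.698, -0.0]
contact_force: [-2.7, -0.3, 3.2]
gripper_width: 0.002
grasp_force: 0.0
```

Call:
move_arm:
  rows:
    - [0,0.1,0,0,0,0,-1]
    - [0,0.1,0,0,0,0,-1]
    - [0,0.1,0,0,0,0,-1]
    - [0,0.1,0,0,0,0,-1]

```text
time: 19.0
tool_pos: [0.5328, -0.0927, 0.0993]
tool_rot: [-0.001, 0.716, 0.698, -0.001]
contact_force: [-11.5, 0.7, 9.1]
gripper_width: -0.001
grasp_force: 0.0
```

The stop is met: 11.5 N and the carriage lags the command by 1.2 mm. I'll hold briefly to check.

Call:
move_arm:
  rows:
    - [0,0,0,0,0,0,-1]
    - [0,0,0,0,0,0,-1]
    - [0,0,0,0,0,0,-1]
    - [0,0,0,0,0,0,-1]

```text
time: 19.33
tool_pos: [0.5328, -0.0928, 0.0993]
tool_rot: [-0.001, 0.716, 0.698, -0.001]
contact_force: [-8.1, 1.1, 6.0]
gripper_width: -0.006
grasp_force: 0.0
```

```bash
python3 snap.py 5; python3 go.py .46 -.09 .1
```

```text
t 19.4333 pos [ 0.5328 -0.0927  0.0993] tool x [0.026 1.    0.   ] tool y [ 1.    -0.026 -0.003] tool z [-0.003  0.    -1.   ]
shift cm [ 0.09 -7.29 -0.05] j [-0.31 -0.    1.93 -0.    1.21 -0.28] F [-8.12  1.74  6.01] w 0.00018305530532147364
```

View pics/s5.png

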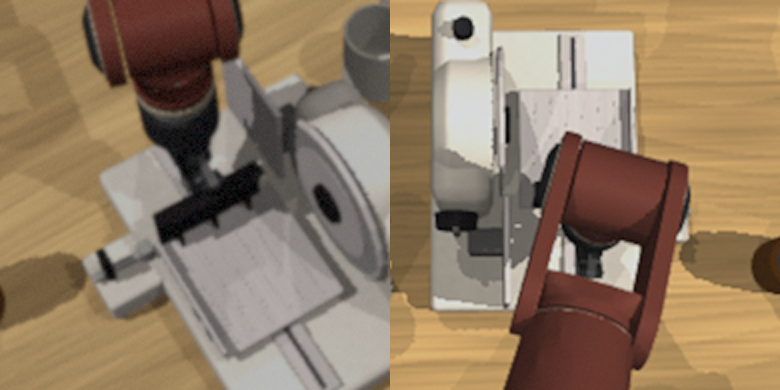

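Call:
move_arm:
  rows:
    - [0,0.05,0,0,0,0,-1]
    - [0,0.05,0,0,0,0,-1]
    - [0,0,0,0,0,0,-1]
    - [0,0,0,0,0,0,-1]

```text
time: 19.77
tool_pos: [0.5329, -0.0928, 0.0993]
tool_rot: [-0.002, 0.716, 0.698, -0.002]
contact_force: [-13.0, 0.8, 10.1]
gripper_width: 0.002
grasp_force: 0.0
```

The push is firm: 1 mm more command gave 0.1 mm of motion and 13 N, so the carriage is seated. I'll back off gently, then lift clear.

Call:
move_arm:
  rows:
    - [0,-0.05,0,0,0,0,-1]
    - [0,-0.05,0,0,0,0,-1]
    - [0,-0.1,0,0,0,0,-1]
    - [0,-0.1,0,0,0,0,-1]
    - [0,-0.2,0,0,0,0,-1]
    - [0,-0.5,0,0,0,0,-1]
    - [0,-1,0,0,0,0,-1]
    - [0,-1.5,0,0,0,0,-1]
    - [0,-1.5,0,0,0,0,-1]
    - [0,-1.5,0,0,0,0,-1]
    - [0,-1.5,0,0,0,0,-1]
    - [0,0,-1.5,0,0,0,-1]
    - [0,0,-2,0,0,0,-1]
    - [0,0,-2,0,0,0,-1]
    - [0,0,-2,0,0,0,-1]
    - [0,0,-2,0,0,0,-1]
    - [0,0,-2,0,0,0,-1]
    - [0,0,0,0,0,0,-1]
    - [0,0,0,0,0,0,-1]

```text
time: 21.35
tool_pos: [0.4551, -0.091, 0.2152]
tool_rot: [0.001, 0.716, 0.698, 0.001]
contact_force: [0.5, 0.0, -0.8]
gripper_width: 0.002
grasp_force: 0.0
```

```bash
python3 snap.py 6; python3 go.py .46 -.09 .1
```

```text
t 21.45 pos [ 0.454  -0.0905  0.2128] tool x [0.026 1.    0.001] tool y [ 1.    -0.026 -0.002] tool z [-0.002  0.001 -1.   ]
shift cm [ 0.06  0.62 11.28] j [-0.36 -0.33  2.02 -0.    1.45 -0.33] F [-0.41 -0.32  0.02] w 0.0012837642887585754
```

View pics/s6.png

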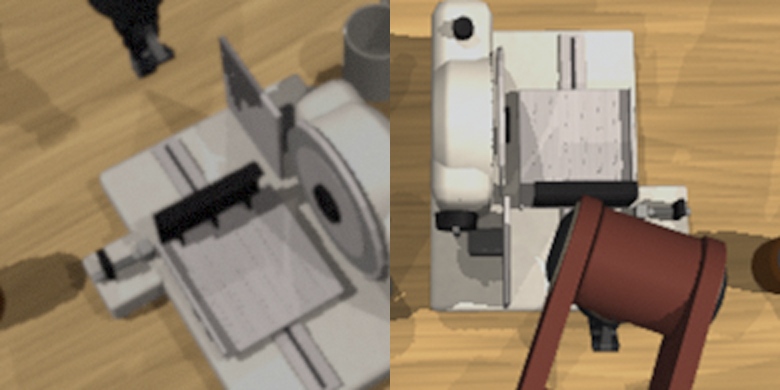

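The carriage is unmoved since seating (front edge still at crop row 89), the lock tab is still out at (100,263), and the arm is clear. Handing in.

```bash
python3 -c "
from plant import manip
print(manip.job_done())"
```

```text
the job is handed in; nothing more can be done
None
```

The job is handed in, with no verdict returned: the lock is fully out, the carriage broke free and is seated on its end stop at about 104 mm of travel, and the arm is clear with nothing seen disturbed; readings peaked at 13 N along the push (about 16 N with the upward part), but force during the break-free itself was only sampled between steps.

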